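# Put the lids on the cedar box, pin the pierced lid, lift off the cover

## Robot

A 6-joint arm with a two-finger parallel gripper is mounted at the origin on the work surface. World frame = base frame: x ahead of the robot, y to its left, z up, the work surface at z = 0. Lengths are in m, angles in rad, forces in N, time in s.
With the tool pointing down it reaches from about 0.275 to 0.875 m from the base axis. Payload 12.5 kg.
Tool frame: the origin (TCP) lies at the very end of the fingers, on their centre line; the grasp point (between the pads) lies 19 mm behind it; z points along the fingers, y is the line along which they close (so a half turn about z gives the same grasp; the last joint's range is limited). The gripper opens to 85 mm and grips with 20 to 120 N. Pads are 22 mm wide; open, the fingers measure 114 mm over their backs; the gripper's body (76 mm by 85 mm) begins 54 mm behind the grasp point. The pads swing forward as they close: fully open they stand 13 mm farther back than shut.
Start: joints at [-1.257, 0.351, 1.652, -0, 1.139, -0.085], TCP at [0.214, -0.507, 0.231] pointing down, gripper open.
Joint ranges: [-2.75, 2.75], [-0.79, 2.1], [0.01, 2.65], [-1.57, 4.71], [0.07, 3.14], [-2.87, 2.87]. Speed limits (rad/s): [2.22, 2.22, 2.79, 3.14, 3.14, 3.14].

## Interface

Orientations are given as a 3x3 rotation matrix whose columns are the frame's x, y, z axes.
In Python, from bench import manip gives the robot as it stands. Calls block until the motion is done:
- manip.move_ptp(position, orientation): joint-space move of the TCP to a pose.
- manip.move_l(position, attitude=None, max_speed=0.15): straight line of the TCP; attitude=None keeps the orientation; max_speed is the mean speed in m/s.
- manip.move_j(angles): joint-space move.
- manip.set_gripper(opening, effort=None): opening from 0.0 (shut) to 1.0 (fully open); effort is the grip in N (None keeps the last); returns when the fingers have stopped.
- manip.dwell(seconds).
- manip.inverse_kinematics(position, orientation): joint angles nearest the present ones, or None.
- manip.grab_frame(name): name is "scene" or "top" or "wrist"; returns (picture, depth): 480x640x3 uint8, red, green, blue; 480x640 float32, m along the optical axis (not along the pixel's ray), 0 where there is no reading.
- manip.get_calibration(name): a dict with "camera_matrix" (3x3 intrinsics, pixels), "k1" (the pictures are not rectified: a ray, as slopes to the right and down, at radius r is drawn at 1 + k1 r^2 times it, then the intrinsics apply), "R" (3x3) and "t" (3): a world point X has camera coordinates R X + t. Camera axes: x right, y down, z forward; pixel columns grow to the right and rows downward; lengths in m; the calibration is good to about 2 mm. A picture is of the moment at which its call begins: read the wrist's pose just before it. get_calibration takes no time and is no camera call; for the wrist camera it gives the pose at the moment of the call.
A pose or a line that the arm cannot do raises manip.Unreachable and nothing moves.
- manip.sign_off(): hands the job in; it is judged then, once.
Trained networks look in the newest picture that a camera, given by its name, has taken for a name from the list of things; names that differ only in an ending like _2 or _b are one class to them, and where a whole thing is asked for, a point or a joint stands for the part that bears it (a point fixed in the world has none). Each returns a list of dicts, best first, with "confidence" (0 to 1); they miss things now and then, are a little off and sometimes report something else, mostly with a low value. They report only what shows in the picture. A call takes as long as a camera call. They do not tell look-alikes from the thing itself.
- manip.look_for(camera, name): "at" ([x, y, z] in m, in world coordinates, good to about 4 mm: the middle of the surface that is visible of it).
Readings, each from a call of its own:
- manip.current_time(): time.
- manip.current_qpos(): joint angles.
- manip.current_joint_vel(): joint speeds.
- manip.current_joint_torque(): joint torques, N m.
- manip.current_ee_pos(): TCP position.
- manip.current_tcp_rot(): TCP orientation.
- manip.current_force(): force on the tool from outside, world axes, zero at the start.
- manip.current_ft_torque(): the same for the moment, N m.
- manip.current_grip_width(): opening from 0.0 (shut) to 1.0 (fully open).
- manip.current_grip_force(): force on a finger pad.
Only numpy, scipy, OpenCV 4.12 (cv2) and the standard library are available. Lean on these libraries where they do the work, as an engineer would, in place of code of your own. Each camera call takes 0.05 s, during which the arm holds its last target. There are 200 camera calls.

## Task

Lift the two nested lids of the cedar box as one pair, by the edge of the brass inner lid with the wooden cover riding on it, and gently lower them fully home on the box, the tongue over its empty lug. With the cover still on, move the steel pin from the other lug into the tongue and the lug beneath, collar down on the tongue, so that the inner lid cannot come off. Then lift the cover alone by its knob about 10 cm straight up and finish while holding it there, level and still, with the inner lid and pin left seated and the other things on the console undisturbed.

Things in the scene. Friction and masses are not known exactly. Their poses are not given: they have to be found in the camera images.
- box: Open wooden box of cedar balls, fixed. Outside 118 (x) x 54 (y) x 64 mm high, walls 5 mm, mouth 108 x 44 mm. Origin: centre of its underside, z up. From the middle of each end a brass lug sticks out along x, from 59 to 92 mm: 8 mm thick, 26 mm wide, its top level with the rim (64 mm), an 11 mm vertical hole at x = +-79 mm. The -x lug is empty; the pin is parked in the +x lug.
- lock_hole (a point): Centre of the hole in the empty lug at the box's -x end, at the lug's top face (box frame -79, 0, 64 mm). The hole goes right through, with free space below.
- inner_lid: Brass pierced lid, loose, 190 g, lying on the console under the cover. Origin: centre of its underside, z up. Tapered skirt z 0-10 mm (96 x 32 mm at the foot, 105 x 41 mm on top) enters the box mouth; flange z 10-18 mm, 122 (x) x 60 mm (y), rests on the box rim: grip its long edges at x = 0. Tongue at -x. Seated: axes along the box's, origin 54 mm above the box's.
- tongue_hole (a point): Centre of the 15 mm through hole in the inner lid's tongue, on its underside (inner lid frame -79, 0, 10 mm); lies on the lock hole when the lid is seated. The tongue is 26 mm wide, 5 mm thick (inner lid z 10-15 mm) and ends at x = -94 mm.
- outer_lid: Plain wooden cover, loose, 120 g, 116 (x) x 52 (y) mm, top face 14 mm above its lower edge, where its origin is (centre, z up). It sits on the inner lid's flange, 18 mm above that lid's origin, nested with 2 mm play round an 8 mm high upstand, and lifts straight off. Brass knob on its middle: 24 mm across from 22 to 36 mm above the origin, narrower neck below, top at 38 mm.
- pin: Loose steel pin, 45 g, upright. Origin: centre of its lower tip, z up. Shaft 7 mm across, 28 mm long, coned tip; collar 24 mm across, z 28-31 mm; round handle 14 mm across, z 31-63 mm, to grip. Parked: collar on the +x lug, origin 36 mm above the box's. Fully home: collar on the tongue, origin 41 mm above the box's, shaft through tongue and lug.
- dial_cover: Bystander: white plastic thermostat dial cover, 76 mm across, 30 mm high, lying on the console. Origin at the centre of its underside.
- bowl: Bystander: green ceramic bowl, 130 mm across, 55 mm high. Origin under its centre.
- key_a: Bystander: flat steel key, 57 mm long, 4 mm thick, between the box and the lids. Origin under its round bow, blade along +x.
- key_b: Bystander: the other flat steel key, same size, farther from the robot.
- phone_stand: Bystander: clear acrylic phone stand, 85 x 75 mm, 100 mm high. Origin under its base's centre.
- shoehorn: Bystander: wooden shoehorn, about 227 mm long along its x, 12 mm thick, lying on the console. Origin under its middle.
- cologne: Bystander: cologne bottle, 52 mm across, 160 mm high. Origin under its centre.
Not all that is in view belongs to the job. Leave any blue look-alike of the outer_lid alone. Leave any black look-alike of the inner_lid alone.

How it is judged:
On the way, in this order (a step that is already met when the one before it is completed fails the run):
1. the two lids are lifted off the console together, the cover still nested on the inner lid (height (world z) of inner_lid above 0.05 m and z of outer_lid in the frame of inner_lid below 0.0205 m and horizontal distance between outer_lid and inner_lid below 0.005 m), for 0.1 s.
2. the pair sits fully home on the box, the tongue over the empty lug, the cover still on (z of inner_lid in the frame of box between 0.0515 and 0.0565 m and horizontal distance between inner_lid and box below 0.004 m and horizontal distance between tongue_hole and lock_hole below 0.006 m and z of outer_lid in the frame of inner_lid below 0.0205 m and horizontal distance between outer_lid and inner_lid below 0.005 m), for 0.2 s.
3. the pin is through tongue and lug, its collar down on the tongue, with the cover still on (all of step 2 and z of pin in the frame of box below 0.0435 m and horizontal distance between pin and lock_hole below 0.004 m and angle between pin's own z axis and vertical below 0.12 rad), for 0.2 s.
At the end, for the whole second after the job is handed in: Cover held still by the fingers alone, level to 0.3 rad, 60 mm or more above its seat, within 60 mm of the box centre sideways; inner lid home (2.5 mm in height, 4 mm sideways, tongue hole within 6 mm of lock hole); pin upright, collar on the tongue (2.5 mm), within 4 mm of the hole centre (z of inner_lid in the frame of box between 0.0515 and 0.0565 m and horizontal distance between inner_lid and box below 0.004 m and horizontal distance between tongue_hole and lock_hole below 0.006 m and z of pin in the frame of box below 0.0435 m and horizontal distance between pin and lock_hole below 0.004 m and angle between pin's own z axis and vertical below 0.12 rad and z of outer_lid in the frame of box above 0.132 m and horizontal distance between outer_lid and box below 0.06 m and angle between outer_lid's own z axis and vertical below 0.3 rad and linear speed of outer_lid below 0.05 m/s and contact force between the fingers and outer_lid above 1 N and contact force between each of outer_lid, the fingers and inner_lid below 0.05 N and linear speed of each of inner_lid, pin below 0.02 m/s and contact force between the fingers and pin below 0.05 N); the arm keeps its last pose, push and grip.
It fails at once if the cover comes off the inner lid, or slides out of its nest, while the inner lid is not seated on the box ((z of outer_lid in the frame of inner_lid above 0.026 m or horizontal distance between outer_lid and inner_lid above 0.015 m) and not (z of inner_lid in the frame of box below 0.058 m and horizontal distance between inner_lid and box below 0.006 m)).
It fails at once if the lids are dropped on to the box instead of being lowered (inner lid faster than 0.5 m/s close above the box) (horizontal distance between inner_lid and box below 0.03 m and z of inner_lid in the frame of box below 0.09 m and linear speed of inner_lid above 0.5 m/s).
It fails at once if a bystander is moved by more than 30 mm (distance of any of dial_cover, bowl, key_a, key_b, phone_stand, shoehorn, cologne from where it was at the start of the episode above 0.03 m).
It also fails if it takes over 64 s, if anything falls off the work surface, if the arm or the gripper's body presses on something with over 40 N, if the wrist force passes 120 N, or if a joint passes its speed limit or range.

## Working session

There is one attempt and no reset: what is moved stays moved. The work goes in short steps, each a Python script; the robot and the scene stay as the last script left them, time stands still between calls to the robot, and variables do not carry over. Pictures are saved under pics/ and viewed, at most 10 in all, crops included, and the job is handed in when it is done.

```bash
mkdir -p pics; ls; cat > h.py <<'E'
import numpy as np, cv2
from bench import manip as m
def grab(n):
    c=m.get_calibration(n); p,d=m.grab_frame(n); return p,d,c
def cloud(d,c):
    K=np.array(c["camera_matrix"]);k=c["k1"]
    v,u=np.mgrid[0:480,0:640].astype(np.float64)
    p=cv2.undistortPoints(np.stack([u.ravel(),v.ravel()],1)[:,None],K,np.array([k,0,0,0.]))[:,0]
    X=np.c_[p,np.ones(len(p))]*d.reshape(-1,1)
    W=(X-np.array(c["t"]))@np.array(c["R"])
    W[d.ravel()<=0]=np.nan
    return W.reshape(480,640,3)
def save(n,p): cv2.imwrite("pics/"+n+".png",p[:,:,::-1])
def down(yaw): # y axis (closing) at angle yaw+90deg
    c,s=np.cos(yaw),np.sin(yaw)
    return np.array([[c,s,0],[s,-c,0],[0,0,-1.]])
E
python3 - <<'E'
from h import *
for n in("scene","top"):
    p,d,c=grab(n); save(n,p); np.savez(n,p=p,d=d,W=cloud(d,c))
    print(n,np.round(-np.array(c["R"]).T@c["t"],3))
    for o in("box","inner_lid","outer_lid","pin","key_a","dial_cover","bowl","phone_stand","shoehorn","cologne"):
        print(o,[(np.round(r["at"],3).tolist(),round(r["confidence"],2)) for r in m.look_for(n,o)])
print(m.current_time(),m.current_tcp_rot())
E
```

```text
pics
scene [ 1.048 -0.504  0.823]
box [([0.486, 0.197, 0.047], 0.68)]
inner_lid [([0.338, -0.149, 0.014], 0.76), ([0.526, -0.245, 0.016], 0.66)]
outer_lid [([0.519, -0.195, 0.03], 0.93), ([0.654, -0.249, 0.016], 0.8)]
pin [([0.466, 0.275, 0.082], 0.43)]
key_a [([0.715, -0.132, 0.004], 0.68), ([0.484, 0.197, 0.046], 0.57), ([0.411, 0.003, 0.007], 0.44)]
dial_cover [([0.677, -0.003, 0.024], 0.71)]
bowl [([0.498, 0.422, 0.004], 0.58), ([0.468, -0.434, 0.03], 0.55)]
phone_stand [([0.765, 0.1, 0.003], 0.58), ([0.414, 0.004, 0.005], 0.5), ([0.484, 0.199, 0.045], 0.17)]
shoehorn [([0.499, 0.421, 0.004], 0.56)]
cologne [([0.722, 0.282, 0.085], 0.84)]
top [ 0.474 -0.015  1.324]
box [([0.472, 0.204, 0.044], 0.8)]
inner_lid [([0.338, -0.144, 0.013], 0.63), ([0.504, -0.231, 0.017], 0.61)]
outer_lid [([0.646, -0.242, 0.014], 0.72), ([0.509, -0.186, 0.032], 0.71)]
pin [([0.502, -0.228, 0.018], 0.47), ([0.459, 0.278, 0.074], 0.4)]
key_a [([0.457, 0.279, 0.076], 0.72), ([0.473, 0.201, 0.044], 0.53), ([0.711, -0.133, 0.008], 0.42), ([0.51, -0.185, 0.03], 0.17)]
dial_cover [([0.665, 0.006, 0.029], 0.82), ([0.759, 0.103, 0.026], 0.4)]
bowl [([0.485, -0.445, 0.021], 0.65), ([0.407, 0.006, 0.006], 0.27)]
phone_stand [([0.761, 0.105, 0.026], 0.75)]
shoehorn [([0.505, 0.426, 0.007], 0.9)]
cologne [([0.704, 0.298, 0.106], 0.62)]
1.1 [[ 9.21526821e-01  3.88314715e-01  1.26737854e-05]
 [ 3.88314714e-01 -9.21526821e-01  1.46821226e-05]
 [ 1.73805174e-05 -8.60855243e-06 -1.00000000e+00]]
```

View pics/top.png

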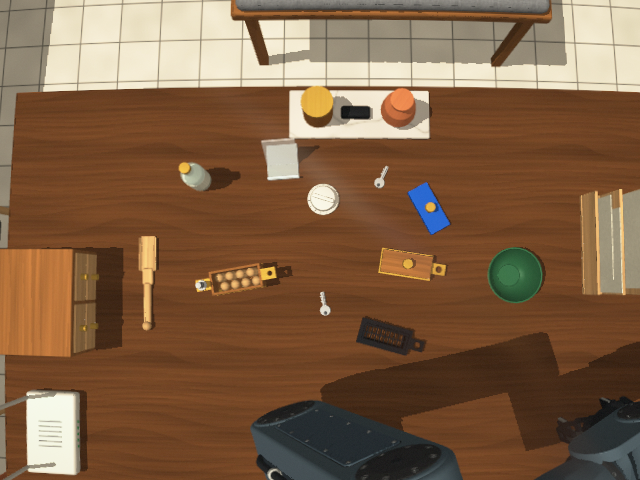

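View pics/scene.png

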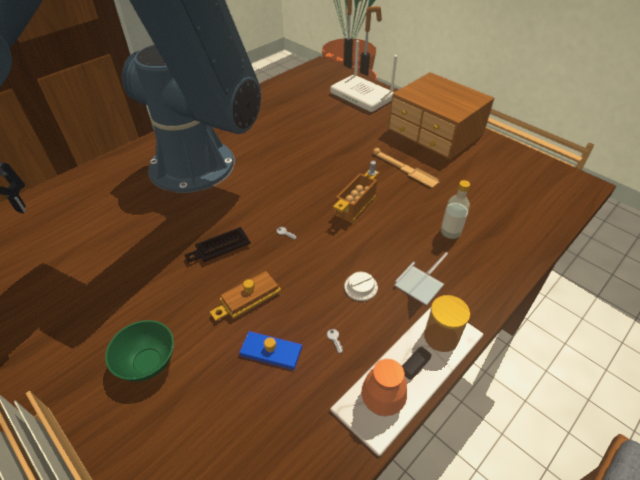

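The top view shows the candidates for the lid pair:
- Wooden cover on a brass lid at (405,264), with its tongue on the right at (440,269). This fits the description.
- Blue cover at (430,208) and black lid at (388,336). These are look-alikes, to be left alone.

The box is at (240,279), with its empty lug on the right at (270,273) and the pin on the left at (200,286). Next I'll check from close by with the wrist camera.

```bash
python3 - <<'E'
from h import *
ims=[]
for n,x,y,yaw in(("lid",.505,-.187,81),("box",.470,.203,100.5)):
    best=None
    for k in(0,180):
        q=m.inverse_kinematics([x,y,.26],down(np.radians(yaw+k)))
        print(n,k,None if q is None else np.round(q,2))
        if q is not None and(best is None or abs(q[5])<abs(best[0][5])):best=(q,k)
    m.move_j(best[0])
    p,d,c=grab("wrist");np.savez("w_"+n,p=p,d=d,W=cloud(d,c),pos=m.current_ee_pos());ims.append(p)
    print(np.round(m.current_ee_pos(),4),np.round(-np.array(c["R"]).T@c["t"],3),np.round(c["R"],2).tolist(),m.current_time())
save("wr",cv2.resize(np.vstack(ims),(400*1,600)))
E
```

```text
lid 0 [-0.44  0.3   1.65 -0.    1.19 -0.28]
lid 180 [-0.44  0.3   1.65 -0.    1.19  2.86]
[ 0.5047 -0.1879  0.2599] [ 0.517 -0.105  0.402] [[0.99, -0.16, -0.0], [-0.15, -0.93, 0.33], [-0.05, -0.32, -0.94]] 2.7417
box 0 [ 0.32  0.25  1.71 -0.    1.18  0.13]
box 180 None
[0.4704 0.2022 0.26  ] [0.454 0.285 0.402] [[0.98, 0.18, 0.0], [0.17, -0.93, 0.33], [0.06, -0.32, -0.94]] 4.25
```

View pics/wr.png

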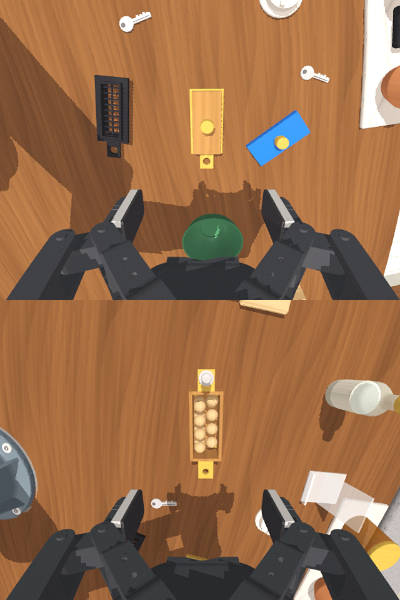

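Upper picture (lid hover): the wooden cover on brass is straight ahead at (207,120), with its tongue towards the camera bottom at (207,160). The black lid is at (113,110) and the blue cover at (280,140). Lower picture (box hover): the empty lug is at (206,468) and the pin at (206,378). I'll fit the poses from the point clouds.

```bash
cat > fit.py <<'E'
from h import *
def rect(W,c,zl,zh,R=.11,hsv=None):
    P=W.reshape(-1,3);ok=np.isfinite(P[:,0]);ok&=(P[:,2]>zl)&(P[:,2]<zh)&(np.hypot(P[:,0]-c[0],P[:,1]-c[1])<R)
    Q=P[ok]
    m8=np.zeros((500,500),np.uint8);ij=((Q[:,:2]-c)*2000+250).round().astype(int)
    ij=ij[(ij>=0).all(1)&(ij<500).all(1)];m8[ij[:,1],ij[:,0]]=255
    m8=cv2.morphologyEx(m8,cv2.MORPH_CLOSE,np.ones((9,9)));m8=cv2.morphologyEx(m8,cv2.MORPH_OPEN,np.ones((5,5)))
    n,l,s,_=cv2.connectedComponentsWithStats(m8);b=1+s[1:,4].argmax()
    r=cv2.minAreaRect(np.argwhere(l==b)[:,::-1].astype(np.float32))
    bx=cv2.boxPoints(r);e=max((bx[1]-bx[0],bx[2]-bx[1]),key=np.linalg.norm)
    a=np.degrees(np.arctan2(e[1],e[0]))%180
    return np.round((np.array(r[0])-250)/2000+c,4),np.round(np.array(r[1])/2,1),round(a,2),round(np.median(Q[:,2]),4),len(Q)
E
python3 - <<'E'
from fit import *
L=np.array([.51,-.187]);B=np.array([.470,.203])
for f in("w_lid","top","scene"):
    W=np.load(f+".npz")["W"]
    print(f,"cover",rect(W,L,.027,.036,.08),"knob",rect(W,L,.046,.06,.03),"flange+",rect(W,L,.009,.036))
for f in("w_box","top","scene"):
    W=np.load(f+".npz")["W"]
    print(f,"rim",rect(W,B,.060,.068),"pin",rect(W,np.array([.457,.278]),.085,.11,.03))
    print(" bodyonly",rect(W,B,.057,.07,.065))
E
```

```text
w_lid cover (array([ 0.5104, -0.1878]), array([115.5,  52.3]), np.float32(81.16), np.float64(0.0316), 4268) knob (array([ 0.5105, -0.1885]), array([23., 22.]), np.float32(90.0), np.float64(0.0553), 400) flange+ (array([ 0.5106, -0.1865]), array([119.2,  60.2]), np.float32(81.08), np.float64(0.0313), 5608)
top cover (array([ 0.5118, -0.1885]), array([117. ,  52.4]), np.float32(81.61), np.float64(0.0314), 944) knob (array([ 0.5112, -0.1882]), array([20.5, 20.5]), np.float32(0.0), np.float64(0.0547), 81) flange+ (array([ 0.5092, -0.205 ]), array([156.8,  60.3]), np.float32(81.4), np.float64(0.0299), 1386)
scene cover (array([ 0.5136, -0.1892]), array([115.4,  52.9]), np.float32(81.05), np.float64(0.0312), 929) knob (array([ 0.514, -0.19 ]), array([22., 20.]), np.float32(90.0), np.float64(0.0547), 97) flange+ (array([ 0.5132, -0.2063]), array([152.9,  57.8]), np.float32(80.76), np.float64(0.0298), 1511)
w_box rim (array([0.4737, 0.2038]), array([ 54.4, 184.1]), np.float32(100.3), np.float64(0.0636), 2911) pin (array([0.4595, 0.282 ]), array([13., 13.]), np.float32(0.0), np.float64(0.0984), 211)
 bodyonly (array([0.4738, 0.2035]), array([ 54.4, 129.6]), np.float32(100.3), np.float64(0.0634), 1929)
top rim (array([0.4805, 0.1345]), array([43., 43.]), np.float32(0.0), np.float64(0.0638), 515) pin (array([0.4595, 0.2815]), array([13., 11.]), np.float32(90.0), np.float64(0.0978), 42)
 bodyonly (array([0.4745, 0.204 ]), array([ 54.6, 129.9]), np.float32(101.43), np.float64(0.0635), 392)
scene rim (array([0.4913, 0.1295]), array([23.8, 34.9]), np.float32(100.78), np.float64(0.0633), 387) pin (array([0.4649, 0.2772]), array([8.7, 5.4]), np.float32(4.76), np.float64(0.096), 34)
 bodyonly (array([0.449 , 0.2196]), array([ 5.8, 44.5]), np.float32(100.2), np.float64(0.0628), 295)
```

```bash
python3 - <<'E'
from fit import *
R=down(np.radians(81.1));L=np.array([.5105,-.1878])
m.set_gripper(1.0,60)
m.move_ptp([*L,.12],R);m.move_l([*L,.002],max_speed=.1)
print(m.current_ee_pos(),m.current_force())
m.set_gripper(0.0,60)
print(m.current_grip_width(),m.current_grip_force())
m.move_l([*L,.03],max_speed=.05);m.move_l([*L,.15],max_speed=.15)
e=m.current_ee_pos()
p,d,c=grab("wrist");W=cloud(d,c);save("held",p)
print(e,m.current_force(),m.current_grip_width(),m.current_time())
print(rect(W,L,.155,.195,.08),rect(W,L,.135,.175,.11))
np.savez("held",W=W,p=p)
E
```

```text
[ 0.51087175 -0.18796574  0.00255973] [-0.07829713  0.07778535 -0.08177122]
0.6799741620279217 62.023630142211914
[ 0.50997858 -0.18755712  0.14907107] [-0.88800628  0.62406938 -3.88314242] 0.6843733431376708 9.4333
(array([ 0.5107, -0.1778]), array([101.6,  83.9]), np.float32(81.17), np.float64(0.1775), 32844) (array([ 0.5177, -0.1303]), array([ 7.7, 60.2]), np.float32(168.69), np.float64(0.1641), 5446)
```

View pics/held.png

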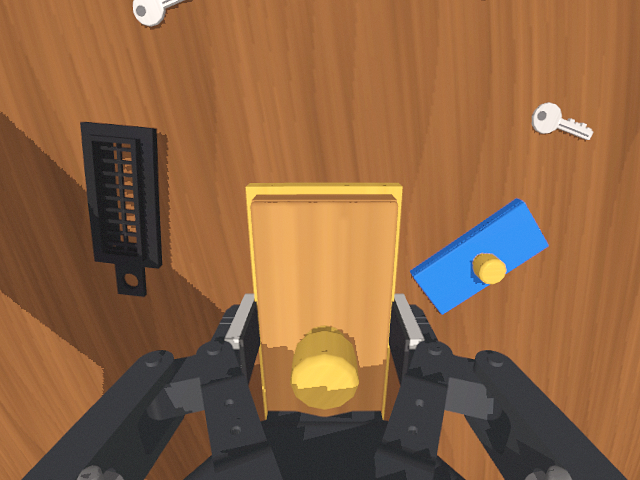

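The pair is held by the brass flange, with the cover nested at (325,290) between the fingers, which touch at about (245,320) and (410,320). I'll check tilt and offset numerically, then carry it over.

```bash
cat > chk.py <<'E'
from fit import *
def chk(W,e,yaw,zc):
    a=np.radians(yaw);u=np.array([np.cos(a),np.sin(a)]);v=np.array([-u[1],u[0]])
    P=W.reshape(-1,3);P=P[np.isfinite(P[:,0])];dx=P[:,:2]-e[:2];X=dx@u;Y=dx@v
    s=(X>.018)&(X<.05)&(abs(Y)<.02)&(abs(P[:,2]-zc)<.02)
    A=np.c_[X[s],Y[s],np.ones(s.sum())];f=np.linalg.lstsq(A,P[s,2],rcond=None)[0]
    t=(abs(P[:,2]-zc)<.006)&(X>.015)&(X<.075)&(abs(Y)<.028)
    fl=(abs(P[:,2]-zc+.014)<.005)&(X>.03)&(X<.08)&(abs(Y)<.04)
    print("slopes,z",np.round(f,4),"cover end x,ymin,ymax",np.round([np.percentile(X[t],99.8),*np.percentile(Y[t],[.3,99.7])],4),"flange",np.round([np.percentile(X[fl],99.5),*np.percentile(Y[fl],[.3,99.7])],4))
E
python3 - <<'E'
from chk import *
W=np.load("held.npz")["W"];chk(W,[.50998,-.18756],81.1,.1785)
B=np.array([.4737,.2038]);R=down(np.radians(100.3))
m.move_l([.5105,-.1878,.17],max_speed=.1)
m.move_l([*B,.17],R,max_speed=.12)
m.move_l([*B,.09],max_speed=.1)
m.dwell(.3)
e=m.current_ee_pos();p,d,c=grab("wrist");W=cloud(d,c)
print(e,np.round(m.current_tcp_rot(),3).tolist(),m.current_grip_width(),m.current_time())
chk(W,e,100.3,e[2]+.0295)
save("over",p);np.savez("over",W=W,p=p)
E
```

```text
slopes,z [0.0021 0.0036 0.1776] cover end x,ymin,ymax [ 0.0572 -0.0244  0.0266] flange [ 0.0603 -0.0288  0.0311]
[0.47383594 0.20386328 0.09032088] [[-0.179, 0.984, 0.0], [0.984, 0.179, 0.0], [0.0, 0.0, -1.0]] 0.6869021298824523 14.5083
slopes,z [0.0018 0.0014 0.1188] cover end x,ymin,ymax [ 0.0576 -0.0243  0.0268] flange [ 0.0607 -0.0286  0.0313]
```

View pics/over.png

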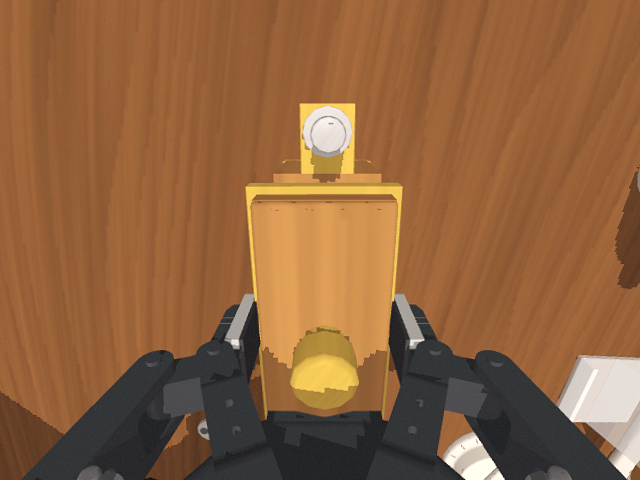

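The lid is level over the box. The box/lug axis, at about x=327.5 px, sits roughly 1.25 mm to the right of the lid axis at 325 px. I'll shift by that amount and lower slowly while watching the force.

```bash
python3 - <<'E'
from chk import *
B=np.array([.4737,.2038])+np.array([.0012,.0002])
f0=np.array(m.current_force());print(f0)
m.move_l([*B,.075],max_speed=.06)
for z in(.068,.064,.0615,.0595,.058,.057,.0563):
    m.move_l([*B,z],max_speed=.03);f=np.array(m.current_force())-f0
    print(z,np.round(f,1),np.round(m.current_ee_pos(),4))
    if f[2]>8:break
m.set_gripper(.80)
print(np.round(m.current_force(),1),m.current_grip_width())
m.move_l([*B,.16],max_speed=.15)
m.move_l([*B,.26],max_speed=.2)
p,d,c=grab("wrist");W=cloud(d,c);save("seated",p)
b=B-[.0012,.0002]
print("cover",rect(W,b,.081,.091,.08),"flange+",rect(W,b,.069,.092,.12),"knob",rect(W,b,.103,.115,.03),"pin",rect(W,np.array([.4595,.282]),.09,.105,.02),m.current_time())
np.savez("seated",W=W)
E
```

```text
[-0.03941115  0.44033639 -4.24299924]
0.068 [ 0.1 -0.2  0.5] [0.4748 0.204  0.0679]
0.064 [ 0.  -0.7  1.2] [0.4748 0.204  0.0638]
0.0615 [ 0.2 -1.   0.6] [0.4748 0.204  0.0614]
0.0595 [ 0.3 -0.2  0.8] [0.4748 0.204  0.0594]
0.058 [-0.1 -1.5  0.2] [0.4748 0.204  0.0579]
0.057 [-0.   0.3  1.1] [0.475 0.204 0.057]
0.0563 [-3.4 -0.6 11.1] [0.475 0.204 0.057]
[0.2 0.4 0.2] 0.7955274989542525
cover (array([0.4734, 0.204 ]), array([ 52.3, 115.8]), np.float32(100.23), np.float64(0.0855), 5608) flange+ (array([0.4734, 0.2038]), array([ 60.3, 122.3]), np.float32(100.25), np.float64(0.0853), 6694) knob (array([0.4734, 0.2036]), array([22.5, 22.5]), np.float32(0.0), np.float64(0.1093), 530) pin (array([0.4595, 0.282 ]), array([13., 13.]), np.float32(0.0), np.float64(0.0983), 216) 18.6333
```

View pics/seated.png

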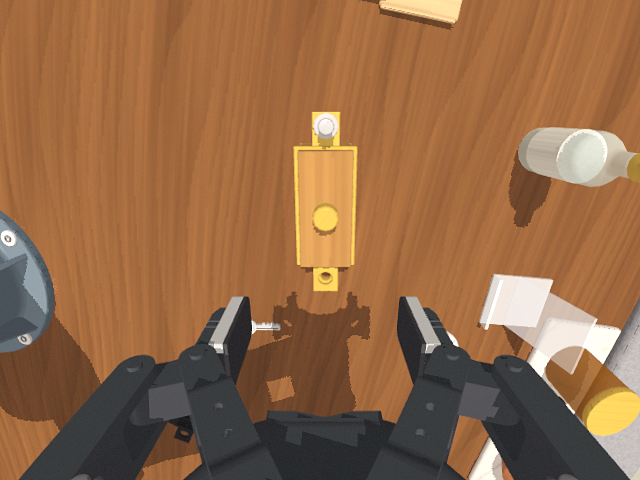

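The pair is fully seated: the fitted centre and yaw match the box to 0.3 mm, and the tongue hole is over the lug at (325,277). Next is the pin at (326,126).

```bash
python3 - <<'E'
from chk import *
s=np.array([.0012,.0002]);a=np.radians(100.3);u=np.array([np.cos(a),np.sin(a)])
R=down(a);P=np.array([.4596,.2817])+s;H=np.array([.4737,.2038])+s-.079*u
m.set_gripper(.5,50)
m.move_ptp([*P,.16],R);m.move_l([*P,.0705],max_speed=.08)
print(np.round(m.current_ee_pos(),4),m.current_force())
m.set_gripper(0,50);print(m.current_grip_width(),m.current_grip_force(),m.current_force())
m.move_l([*P,.16],max_speed=.1)
m.move_l([*P,.175],max_speed=.1)
m.move_l([*H,.175],max_speed=.12)
m.dwell(.2);e=m.current_ee_pos();p,d,c=grab("wrist");W=cloud(d,c)
print(H,e,m.current_grip_width(),m.current_time())
save("pin",p);np.savez("pin",W=W,p=p)
E
```

```text
[0.4611 0.282  0.071 ] [-0.05088812  0.57932383 -0.0184078 ]
0.14629303163677043 48.71917247772217 [-1.9893469   0.05755902  6.67327535]
[0.48902537 0.12627308] [0.48895319 0.12660665 0.17497214] 0.14630255186773922 24.275
```

View pics/pin.png

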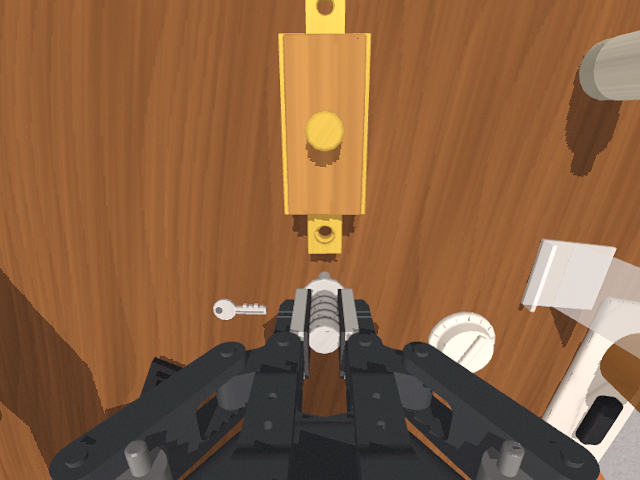

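The pin is held upright, with its tip showing at (324,275). The tongue hole is at (325,233) and the +x lug is now empty at (325,7). I'll measure the pin's offset in the hand.

```bash
python3 - <<'E'
from chk import *
W=np.load("pin.npz")["W"];e=np.array([.48895,.12661,.17497]);a=np.radians(100.3);u=np.array([np.cos(a),np.sin(a)]);v=np.array([-u[1],u[0]])
def L(r,c):
    q=W[r,c];return np.round([(q[:2]-e[:2])@u,(q[:2]-e[:2])@v,q[2]-e[2]],4)*1000
for r in range(268,356,4):print(r,*L(r,324))
g=W[325:356,295:355].reshape(-1,3);g=g[np.isfinite(g[:,0])];X=(g[:,:2]-e[:2])@u;Y=(g[:,:2]-e[:2])@v;Z=g[:,2]-e[2]
s=(Z>.024)&(Z<.032)&(abs(Y)<.009);print("top",s.sum(),X[s].min(),X[s].max(),Y[s].min(),Y[s].max(),np.median(Z[s]))
print("hole rows"); print([L(r,325).tolist() for r in range(222,252,3)])
print([L(233,c).tolist() for c in range(310,342,3)])
E
```

```text
268 -60.400000000000006 1.1 -176.0
272 3.2 1.2 -30.700000000000003
276 3.4 1.2 -25.2
280 11.700000000000001 1.2 -3.7
284 9.5 1.2 -3.9
288 6.8 1.2 -4.8
292 6.8999999999999995 1.2 -0.7
296 7.3 1.2 3.9
300 6.7 1.2 6.6
304 7.1000000000000005 1.2 10.8
308 6.8999999999999995 1.2 13.899999999999999
312 6.6 1.2 16.7
316 6.8999999999999995 1.2 20.299999999999997
320 6.8999999999999995 1.2 23.2
324 6.8 1.2 26.0
328 6.0 1.2 27.599999999999998
332 4.0 1.2 27.400000000000002
336 2.1 1.2 27.400000000000002
340 0.5 1.2 27.799999999999997
344 -1.5 1.2 27.799999999999997
348 -4.2 1.2 26.9
352 -5.6 1.2 27.599999999999998
top 804 -0.00736641402592226 0.010303697167783264 -0.004889565487223635 0.008889975971665083 0.027399075274726264
hole rows
[[10.0, 0.4, -106.0], [7.7, 0.4, -105.80000000000001], [-17.5, 0.2, -177.1], [-20.1, 0.2, -175.7], [-22.8, 0.2, -174.4], [-5.5, 0.4, -115.5], [-6.8, 0.4, -111.9], [-8.4, 0.4, -109.39999999999999], [-10.200000000000001, 0.4, -107.39999999999999], [-12.0, 0.4, -105.7]]
[[1.2, 12.0, -105.6], [0.6, 9.799999999999999, -107.6], [-0.8, 7.5, -111.8], [-22.0, 6.1000000000000005, -175.0], [-21.8, 3.1, -174.4], [-21.8, 0.2, -174.5], [-22.1, -2.8, -175.3], [-1.6, -4.4, -114.1], [0.9, -6.6, -106.7], [1.2, -8.9, -105.7], [0.7, -11.299999999999999, -107.30000000000001]]
```

The pin is vertical, and its offset in the hand matches the hole's to within about 0.5 mm. I'll insert it.

```bash
python3 - <<'E'
from chk import *
H=np.array([.48902,.12627])
f0=np.array(m.current_force())
m.move_l([*H,.11],max_speed=.1)
for z in(.104,.100,.096,.090,.084,.080,.078,.077,.076,.0755,.075,.0745,.074):
    m.move_l([*H,z],max_speed=.04);f=np.array(m.current_force())-f0;e=m.current_ee_pos()
    print(z,np.round(f,1),np.round(e,4))
    if f[2]>6:break
E
```

```text
0.104 [ 0.6 -0.5 -0.2] [0.4889 0.1263 0.104 ]
0.1 [0.4 1.1 1. ] [0.4889 0.1263 0.0998]
0.096 [ 0.4  1.3 -0.4] [0.4889 0.1262 0.0957]
0.09 [ 0.6 -0.4  0.6] [0.4888 0.1263 0.0897]
0.084 [0.8 0.3 1. ] [0.4889 0.1262 0.0837]
0.08 [-0.4  0.6 -0.1] [0.4889 0.1263 0.0798]
0.078 [ 0.1  0.7 -0.1] [0.489  0.1263 0.0779]
0.077 [ 1.1 -0.  -0.4] [0.489  0.1263 0.077 ]
0.076 [-0.4  1.2  0.3] [0.489  0.1263 0.076 ]
0.0755 [-1.7  0.3  6.6] [0.4891 0.1263 0.0759]
```

The collar met the tongue at the expected height. I'll release and check.

```bash
python3 - <<'E'
from chk import *
H=np.array([.48902,.12627]);b=np.array([.4737,.2038])
m.set_gripper(.45)
m.move_l([*H,.18],max_speed=.12)
m.move_l([b[0]+.0012,b[1],.26],max_speed=.15)
p,d,c=grab("wrist");W=cloud(d,c);save("locked",p[60:340,200:480])
print("cover",rect(W,b,.081,.091,.06),"flange+",rect(W,b,.069,.092,.065),"knob",rect(W,b,.103,.115,.03),"pin",rect(W,np.array([.4878,.1261]),.095,.111,.02),"collar",rect(W,np.array([.4878,.1261]),.0665,.078,.02),m.current_time())
E
```

```text
cover (array([0.4735, 0.2035]), array([ 52.3, 116.4]), np.float32(100.38), np.float64(0.0855), 5558) flange+ (array([0.4731, 0.2049]), array([ 60.3, 120. ]), np.float32(100.2), np.float64(0.0854), 6522) knob (array([0.4734, 0.2036]), array([22.5, 22.5]), np.float32(0.0), np.float64(0.1093), 529) pin (array([0.4873, 0.1266]), array([13., 13.]), np.float32(0.0), np.float64(0.103), 181) collar (array([0.4881, 0.1247]), array([25.5, 28.7]), np.float32(100.01), np.float64(0.0701), 386) 30.0583
```

View pics/locked.png

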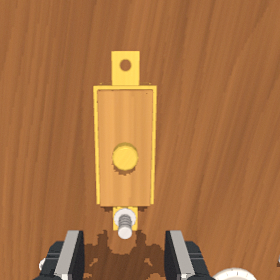

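The pin is upright in the tongue at (124,222) in the crop, with its top at about 103–104 mm, so it is fully home. Last step: lift the cover by its knob.

```bash
python3 - <<'E'
from chk import *
K=np.array([.4746,.2038])
m.set_gripper(.5,40)
m.move_l([*K,.0915],max_speed=.1)
print(m.current_force())
m.set_gripper(0,40);print(m.current_grip_width(),m.current_grip_force(),m.current_force())
m.move_l([*K,.12],max_speed=.04);m.move_l([*K,.192],max_speed=.08)
m.dwell(.5);e=np.array(m.current_ee_pos())
p,d,c=grab("wrist");W=cloud(d,c);chk(W,e,100.3,e[2]-.0055)
pt,dt,ct=grab("scene");Wt=cloud(dt,ct);save("final",np.vstack([cv2.resize(p,(400,300)),cv2.resize(pt[120:300,260:500],(400,300))]))
print(e,m.current_grip_width(),m.current_grip_force(),m.current_time())
E
```

```text
[-0.23836726  0.19401594  0.3241335 ]
0.2615805935128243 39.06393192708492 [-1.27617644  0.25477634  5.62008452]
slopes,z [0.0002 0.0028 0.1854] cover end x,ymin,ymax [ 0.0578 -0.0242  0.0268] flange [ 0.0579 -0.024   0.0271]
[0.47457631 0.20379092 0.19192948] 0.2591037355912358 39.194974629208446 34.95
```

View pics/final.png

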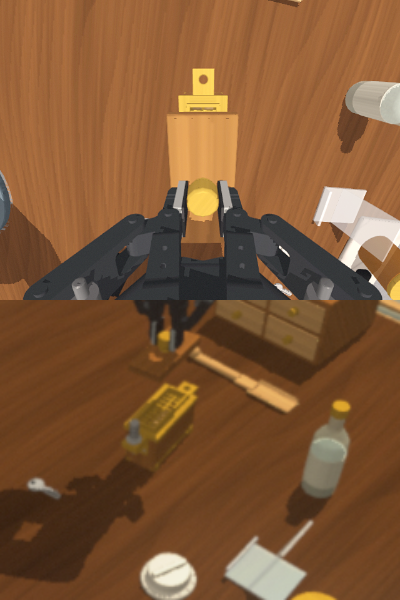

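The cover is held level by its knob about 10 cm up, at (203,200). Below it, the pierced inner lid is on the box with the pin in its tongue, at (133,430).

```bash
python3 -c "
from bench import manip as m
print(m.sign_off())"
```

```text
the job is handed in; nothing more can be done
None
```

The job is handed in at about 35 s, with no verdict returned: the inner lid is seated on the box and locked by the pin, the cover is held level by its knob about 10 cm above it, and I saw no bystander disturbed.

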